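# Hold a tile flush on the sloped sanding rest

## Task

Get a tile ready for sanding its face flat on the little sanding stand. First push the stand's open dust drawer fully home; then pick up the tile by its upright wooden grip, tilt it to match the stand's sloped sanding face and press it flat and flush on the middle of that face, hard enough that the sprung face sinks about half-way down its 10 mm travel but not to the bottom. Finish while still gripping the tile and holding it pressed there: do not let go.

Things in the scene. Friction and masses are not known exactly. Their poses are not given: they have to be found in the camera images.
- tile: 60 x 60 x 8 mm terracotta tile lying flat, with an upright wooden fin on top to hold it by: 44 mm long along x, 16 mm thick along y, its top 50 mm above the tile's underside; the fin's foot, 52 x 30 mm, reaches 11.5 mm above the underside. Origin: the fin's grip point, 35 mm above the underside. z: the tile's normal, up. 0.1 to 0.2 kg
- tile_underside (a point): the centre of the tile's flat underside, 35 mm below the tile's origin along its z; same axes as the tile
- face_centre (a point): centre of the top of the sloped sanding face, a flat grey plate 86 x 94 mm (x, y) on the stand. z: normal of the face, up and towards the stand's front; x straight up the slope, away from the front; y level. The slope varies, 0.2 to 0.5 rad from level; its hinge (lower edge) is stiff, to 5 N m, and the plate does not rock on its springs. The point moves with the plate
- sanding_face (a joint): how far the sanding face has sunk on its springs, straight along its normal: 0 = up, 0.010 m = bottomed. It starts to sink at 2 to 3 N and takes 1.3 N more per mm: half-way at about 9 N, bottomed at about 16 N
- dust_drawer (a joint): how far the dust drawer is open: 0 = fully home against its stop, 0.06 m = fully out; slides with about 2 N of friction and stays where it is left
- drawer_front (a point): centre of the outer side of the drawer's flat wooden front (no knob), 98 mm wide, 43 mm high, 24.5 mm above the table. x points into the stand, the way to push; y level along the front; z up. The stand is a fixed wooden box 120 mm deep, 100 mm wide, 50 mm high; its first 38 mm of top behind the front is free, then the sloped face begins

How it is judged:
By the outcome, as a careful person would: the job done as asked, in the order asked, and still so for the second after the job is handed in, while the arm keeps its last pose, push and grip.
It also fails if it takes over 48 s, if anything falls off the work surface, if the arm or the gripper's body presses on something with over 40 N, if the wrist force passes 120 N, or if a joint passes its speed limit or range.

## Robot

A 6-joint arm with a two-finger parallel gripper is mounted at the origin on a cart in front of the work surface, level with it; the furniture and walls round the work are solid. World frame = base frame: x ahead of the robot, y to its left, z up, the work surface at z = 0. Lengths are in m, angles in rad, forces in N, time in s.
With the tool pointing down it reaches from about 0.4 to 0.825 m from the base axis. Payload 7 kg.
Tool frame: the origin (TCP) lies between the finger pads; the fingertips stand 17 mm ahead of it and the grasp point (between the pads) lies 2 mm behind it; x points along the fingers, z is the direction in which the jaws open and shut, and the axes are right-handed (so a half turn about x gives the same grasp; the last joint's range is limited). The gripper opens to 88 mm and grips with 3 to 60 N. Pads are 19 mm wide; open, the fingers measure 130 mm over their backs; the gripper's body (78 mm by 193 mm) begins 47 mm behind the grasp point.
Start: joints at [-0.934, 0.359, 0.012, 0, -1.224, -0.288], TCP at [0.231, -0.634, 0.244] pointing down, gripper open.
Joint ranges: [-3.07, 3.07], [-1.43, 2.12], [-1.02, 1.25], [-3.03, 1.67], [-3.05, -0], [-3.03, 3.03]. Speed limits (rad/s): [2.39, 2.39, 3.01, 3.14, 3.14, 3.14].

## Interface

Orientations are given as [roll, pitch, yaw] about the fixed x, y, z axes, in that order (R = Rz(yaw) Ry(pitch) Rx(roll)).
In Python, from station import * gives the robot as it stands.
- The arm moves only by the tool step_arm, never from a script. Its argument "deltas" is a list of rows, each a list of 5 numbers: the shift along the tool's x, y, z in cm, then the turn about the tool's x in degrees, then the closure, from 0 (fully open) to 1 (shut). In form: [[dx, dy, dz, roll, fingers], ...]. A call has exactly 10 rows; each row is the pose to reach, as a shift and turn from the pose commanded when the call began, along the tool's axes at that moment; what a row does not reach only later rows make up. A row lasts 1/12 s, in which the tool goes at most 41.7 mm and 7.16 degrees, less where a joint would pass 70% of its speed; a pose out of reach is approached as far as the arm can. A call with a gripper value outside its range is refused whole. The fingers move at their own pace and stop on an object; "squeeze" is the grip in N (left out, the last holds). Time passes only in rows, so rows that repeat a pose let the fingers close, or fill a call up. It gives the time, the measured TCP pose, the force and the opening at its end, in the units of the state.
- get_state(): the state, without advancing time (a new reading comes with each control period).
- grab_frame(name): name is "scene" or "top" or "wrist"; returns a dict with "pixels" (480x640x3 uint8, red, green, blue), "range_z" (480x640 float32, m along the optical axis (not along the pixel's ray), 0 where there is no reading), "fx", "fy", "cx", "cy" (pixels), "k1" (the pictures are not rectified: a ray, as slopes to the right and down, at radius r is drawn at 1 + k1 r^2 times it, then the intrinsics apply), "view" (4x4, takes a point from world to camera coordinates); the wrist camera has in their place "hand_eye" (4x4, takes a point from camera to tool coordinates, whose origin is the TCP and whose axes are the tool frame's). Camera axes: x right, y down, z forward; pixel columns grow to the right and rows downward; lengths in m; the calibration is good to about 2 mm. A picture is of the moment at which its call begins: read the wrist's pose just before it.
- job_done(): hands the job in, once; it reports no verdict.
Trained networks look in the newest picture that a camera, given by its name, has taken for a name from the list of things; names that differ only in an ending like _2 or _b are one class to them, and where a whole thing is asked for, a point or a joint stands for the part that bears it (a point fixed in the world has none). Each returns a list of dicts, best first, with "conf" (0 to 1); they miss things now and then, are a little off and sometimes report something else, mostly with a low value. They report only what shows in the picture. A call takes as long as a camera call.
- boxes_of(thing, camera): "extent" ([left, top, right, bottom] in pixels, round what is visible of it).
- masks_of(thing, camera): "mask" (480x640 bool, what is visible of it) and "extent" ([left, top, right, bottom] in pixels, round what is visible of it).
The state is a dict: "t": time; "q": joint angles; "qd": joint speeds; "joint_efforts": joint torques, N m; "eef_pos": TCP position; "ee_rot": TCP orientation; "force": force on the tool from outside, world axes, zero at the start; "moment": the same for the moment, N m; "width": finger opening in m.
Only numpy, scipy, OpenCV 4.12 (cv2) and the standard library are available. Lean on these libraries where they do the work, as an engineer would, in place of code of your own. Each camera call takes 0.05 s, during which the arm holds its last target.

## Working session

There is one attempt and no reset: what is moved stays moved. The work goes in short steps, Python scripts to look and compute and a tool call to move; the robot and the scene stay as the last step left them, time stands still between calls to the robot, and variables do not carry over. Pictures are saved under pics/ and viewed, and the job is handed in when it is done.

Besides the shell and the picture viewer there is one more tool, called as name(argument=value, ...) on one line, values as JSON. step_arm: Moves the arm, as the interface text tells. Its arguments: {"type":"object","properties":{"deltas":{"type":"array"},"squeeze":{"type":"number"}},"required":["deltas"]}

```bash
ls; mkdir -p pics; cat > h.py <<'E'
from station import *
import numpy as np, cv2
from scipy.spatial.transform import Rotation as R
def snap(c,name=None):
    s=get_state(); f=grab_frame(c)
    if name: cv2.imwrite(f'pics/{name}.png',cv2.cvtColor(f['pixels'],cv2.COLOR_RGB2BGR))
    return s,f
def T_cw(f,s):
    if 'view' in f: return np.linalg.inv(np.array(f['view']))
    T=np.eye(4);T[:3,:3]=R.from_euler('xyz',s['ee_rot']).as_matrix();T[:3,3]=s['eef_pos']
    return T@np.array(f['hand_eye'])
def rays(f):
    K=np.array([[f['fx'],0,f['cx']],[0,f['fy'],f['cy']],[0,0,1]])
    v,u=np.mgrid[0:480,0:640].astype(np.float64)
    xd=(u-f['cx'])/f['fx'];yd=(v-f['cy'])/f['fy'];x,y=xd.copy(),yd.copy()
    for _ in range(15):
        k=1+f['k1']*(x*x+y*y);x=xd/k;y=yd/k
    return x,y
def cloud(f,s):
    x,y=rays(f);z=f['range_z'];P=np.stack([x*z,y*z,z],-1);T=T_cw(f,s)
    W=P@T[:3,:3].T+T[:3,3];W[z<=0]=np.nan
    return W
E
python3 - <<'E'
from h import *
for c in ['scene','top','wrist']:
    s,f=snap(c,c+'0')
    print(c,f['fx'],f['k1'],T_cw(f,s)[:3,3].round(3))
    W=cloud(f,s)
    for t in ['tile','face_centre','drawer_front','sanding_face','dust_drawer']:
        for m in masks_of(t,c)[:2]:
            k=m['mask'];P=W[k];P=P[~np.isnan(P[:,0])]
            if len(P):print(t,round(m['conf'],2),np.round(m['extent']),k.sum(),np.median(P,0).round(3),np.percentile(P,2,axis=0).round(3),np.percentile(P,98,axis=0).round(3))
print(get_state())
E
```

```text
pics
scene 518.493441775526 -0.12172577270464613 [0.058 0.599 0.675]
tile 0.92 [293. 292. 346. 346.] 1484 [0.449 0.39  0.011] [0.427 0.354 0.002] [0.485 0.414 0.051]
tile 0.39 [336. 171. 408. 230.] 2490 [0.571 0.214 0.089] [0.53  0.164 0.066] [0.617 0.26  0.103]
face_centre 0.9 [336. 171. 406. 229.] 2443 [0.571 0.214 0.089] [0.53  0.164 0.072] [0.615 0.26  0.103]
drawer_front 0.82 [383. 229. 441. 282.] 1943 [0.48  0.19  0.021] [0.446 0.146 0.007] [0.523 0.235 0.047]
sanding_face 0.8 [336. 171. 407. 232.] 2373 [0.571 0.215 0.09 ] [0.53  0.166 0.075] [0.613 0.261 0.103]
dust_drawer 0.62 [384. 232. 443. 283.] 1887 [0.48  0.19  0.021] [0.446 0.147 0.008] [0.523 0.235 0.047]
top 478.15888899850773 -0.04280729844151729 [0.399 0.31  0.903]
tile 0.73 [260. 270. 301. 304.] 987 [0.455 0.378 0.01 ] [0.427 0.351 0.006] [0.484 0.411 0.052]
face_centre 0.71 [347. 192. 408. 249.] 2606 [0.573 0.209 0.092] [0.531 0.162 0.077] [0.614 0.255 0.105]
drawer_front 0.85 [357. 258. 416. 295.] 1358 [0.477 0.187 0.012] [0.446 0.146 0.008] [0.506 0.231 0.048]
sanding_face 0.62 [345. 190. 405. 248.] 2612 [0.573 
[... 156 characters left out ...]

wrist 356.2440795144975 -0.014023267871672048 [ 0.169 -0.658  0.384]
{'t': 0.9, 'q': array([-9.33929587e-01,  3.58592673e-01,  1.19089438e-02,  5.29221088e-06,
       -1.22411057e+00, -2.88081350e-01]), 'qd': array([-0.00099952, -0.00065838, -0.0013692 , -0.00161694, -0.00141126,
        0.00026025]), 'joint_efforts': array([-4.53508956e-04, -5.82356930e+01,  2.93298036e+01,  7.00236797e+00,
        1.24970335e-02,  1.84007808e-05]), 'eef_pos': array([ 0.23064795, -0.63434895,  0.24357084]), 'ee_rot': array([ 2.24552585,  1.57079095, -2.11807595]), 'force': array([-0.49926394, -0.31565778, -0.59113583]), 'moment': array([-0.0225531 ,  0.01245836,  0.0325115 ]), 'width': 0.08784281789553859}
```

View pics/scene0.png

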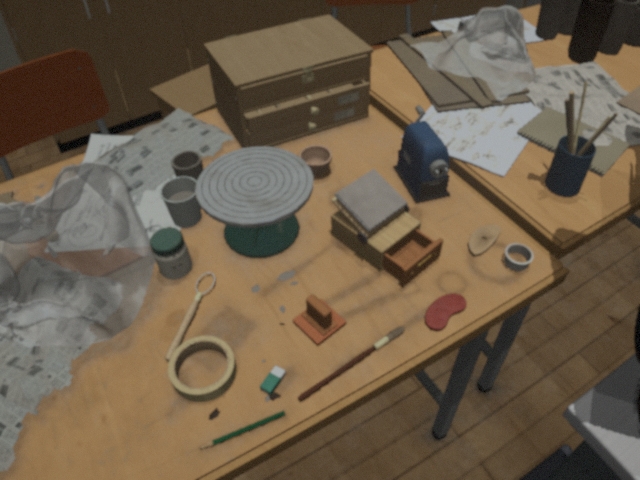

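View pics/top0.png

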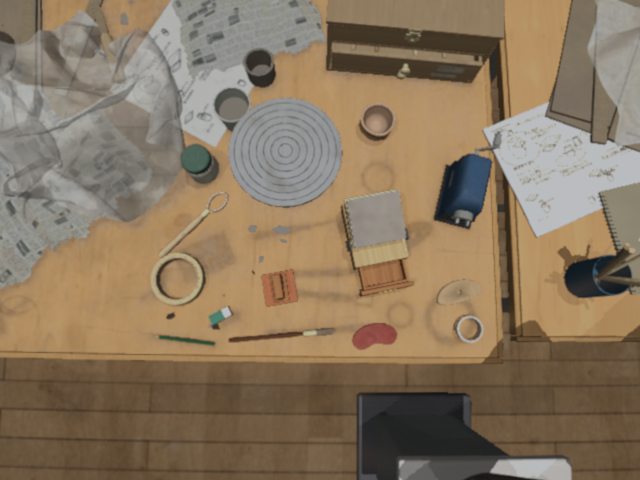

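```bash
python3 - <<'E'
from h import *
s=get_state();M=R.from_euler('xyz',s['ee_rot']).as_matrix();print(M.round(3))
for c in ['scene','top']:
    s,f=snap(c);W=cloud(f,s)
    m=masks_of('face_centre',c)[0]['mask'];m=cv2.erode(m.astype(np.uint8),np.ones((5,5)))>0
    P=W[m];P=P[~np.isnan(P[:,0])]
    for _ in range(5):
        c0=P.mean(0);n=np.linalg.svd(P-c0,full_matrices=False)[2][2];n*=np.sign(n[2]);d=(P-c0)@n;P=P[abs(d)<max(.003,2*d.std())]
    print(c,'face',c0.round(4),n.round(3),'slope',np.arccos(n[2]).round(3),'azim',np.arctan2(-n[1],-n[0]).round(3),d.std())
    m=masks_of('face_centre',c)[0]['mask'];P=W[m];P=P[~np.isnan(P[:,0])];P=P[abs((P-c0)@n)<.004]
    x=np.array([-n[0],-n[1],0]);x/=np.linalg.norm(x);y=np.array([-x[1],x[0],0]);xs=np.cross(y,n)
    for a in (xs,y):print('  ext',np.percentile((P-c0)@a,[1,99]).round(4))
    r=cv2.minAreaRect((np.c_[(P-c0)@xs,(P-c0)@y]*1000).astype(np.float32));print('  rect',r, (c0+xs*r[0][0]/1e3+y*r[0][1]/1e3).round(4))
    m=masks_of('drawer_front',c)[0]['mask'];P=W[m];P=P[~np.isnan(P[:,0])]
    Q=P[P[:,2]>.04];r=cv2.minAreaRect((Q[:,:2]*1000).astype(np.float32));print('drawer top',cv2.boxPoints(r).round(1).tolist(),len(Q))
    m=masks_of('tile',c)[0]['mask'];P=W[m];P=P[~np.isnan(P[:,0])]
    Q=P[P[:,2]>.045];r=cv2.minAreaRect((Q[:,:2]*1000).astype(np.float32));print('fin',r,len(Q),np.median(Q,0))
    Q=P[(P[:,2]>.004)&(P[:,2]<.014)];r=cv2.minAreaRect((Q[:,:2]*1000).astype(np.float32));print('tile',r,len(Q),np.median(Q[:,2]))
E
```

```text
[[-0.    -0.94  -0.342]
 [-0.    -0.342  0.94 ]
 [-1.     0.    -0.   ]]
scene face [0.5711 0.2142 0.0897] [-0.313 -0.068  0.947] slope 0.326 azim 0.215 0.0011387374447601603
  ext [-0.0412  0.0422]
  ext [-0.0491  0.0434]
  rect ((0.8093338012695312, -3.1667556762695312), (95.46180725097656, 87.07373809814453), 88.89977264404297) [0.5725 0.2112 0.09  ]
drawer top [[439.70001220703125, 139.8000030517578], [482.29998779296875, 137.6999969482422], [487.0, 232.5], [444.3999938964844, 234.60000610351562]] 296
fin ((458.0126953125, 383.4397277832031), (43.916961669921875, 17.046585083007812), 10.820196151733398) 273 [0.45616866 0.3841368  0.04953697]
tile ((458.14617919921875, 383.1568603515625), (62.13676834106445, 62.03307342529297), 11.691854476928711) 845 0.008483139804990047
top face [0.5726 0.2093 0.0917] [-0.316 -0.068  0.947] slope 0.329 azim 0.211 0.0012568426417104404
  ext [-0.0426  0.0411]
  ext [-0.0463  0.0453]
  rect ((-1.1110572814941406, -0.9103431701660156), (86.14215850830078, 94.54969787597656), 0.223892942070961) [0.5718 0.2082 0.0913]
drawer top [[442.1000061035156, 230.5], [462.1000061035156, 136.3000030517578], [511.29998779296875, 146.8000030517578], [491.20001220703125, 240.89999389648438]] 275
fin ((456.5182800292969, 380.898193359375), (43.67346954345703, 16.098583221435547), 10.629697799682617) 221 [0.4562043  0.38089116 0.05008004]
tile ((456.3107604980469, 380.9664001464844), (60.24922561645508, 60.20663070678711), 11.098115921020508) 766 0.009109617964097982
```

step_arm(deltas=[[0,-3.2,2.4,1,1],[0,-6.4,4.8,2,1],[0,-9.6,7.2,3,1],[0,-12.8,9.6,4,1],[0,-16,12,5,1],[0,-19.2,14.4,6,1],[0,-22.4,16.8,7,1],[0,-25.6,19.2,7.8,1],[0,-28.8,21.6,7.8,1],[0,-32,24,7.8,1]], squeeze=10)

```text
t: 2.23
eef_pos: [0.4501, -0.2976, 0.244]
ee_rot: [-2.066, 1.57, -0.283]
force: [1.6, -1.5, -0.1]
width: 0.0265
```

```bash
cat >> h.py <<'E'
def to(p,az=None,s=None):
    """tool deltas in cm/deg to take TCP to p, jaw axis azimuth az deg"""
    s=s or get_state();M=R.from_euler('xyz',s['ee_rot']).as_matrix()
    d=M.T@(np.array(p)-s['eef_pos'])*100
    a=np.degrees(np.arctan2(M[1,2],M[0,2]))
    print('deltas',d.round(2),'roll',None if az is None else round(a-az,2),'| pos',s['eef_pos'].round(4),'jawaz',a.round(2),'tilt x',M[:,0].round(3),'F',s['force'].round(2),'w',round(s['width'],4),'t',round(s['t'],2))
E
python3 -c "
from h import *
to((0.423,0.177,0.20),102.2)"
```

```text
deltas [ 4.39 -7.36 46.97] roll -0.02 | pos [ 0.4501 -0.2976  0.244 ] jawaz 102.18 tilt x [ 0.001 -0.    -1.   ] F [ 1.58 -1.47 -0.11] w 0.0265 t 2.23
```

step_arm(deltas=[[0,-0.6,4,0,1],[0,-1.2,8,0,1],[0,-1.9,12,0,1],[0,-2.5,16,0,1],[0,-3.1,20,0,1],[0,-3.8,24,0,1],[0,-4.4,28,0,1],[0,-5,32,0,1],[1,-5.6,36,0,1],[2,-6.2,40,0,1]])

```text
t: 3.07
eef_pos: [0.4253, 0.1069, 0.2244]
ee_rot: [-1.14, 1.568, 0.644]
force: [1.9, -0.1, 0.3]
width: 0.0006
```

```bash
python3 -c "
from h import *
to((0.42,0.1765,0.034),102.2)
s,f=snap('wrist','w1')
for t in ['tile','drawer_front','face_centre']:
  print(t,[(round(b['conf'],2),np.round(b['extent'])) for b in boxes_of(t,'wrist')])
"
```

```text
deltas [19.05 -0.9   6.89] roll 0.01 | pos [0.4253 0.1069 0.2244] jawaz 102.21 tilt x [ 0.002  0.002 -1.   ] F [ 1.88 -0.12  0.31] w 0.0006 t 3.07
tile [(0.89, array([534., 269., 601., 338.]))]
drawer_front []
face_centre []
```

View pics/w1.png

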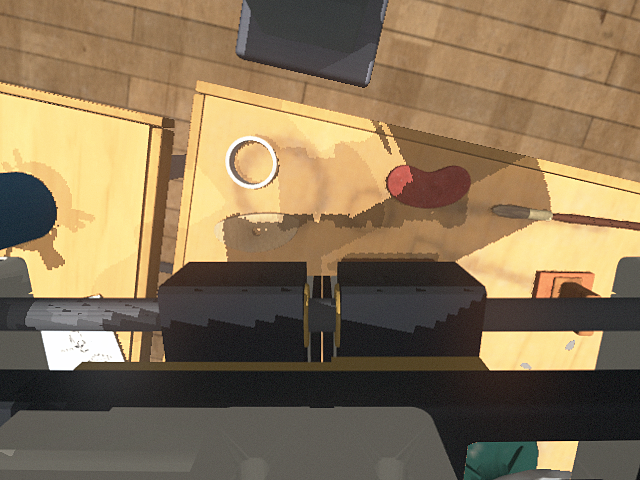

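step_arm(deltas=[[1,-0.5,3.5,0,1],[2,-0.9,6.9,0,1],[5,-0.9,6.9,0,1],[8,-0.9,6.9,0,1],[11,-0.9,6.9,0,1],[14,-0.9,6.9,0,1],[17,-0.9,6.9,0,1],[19,-0.9,6.9,0,1],[19,-0.9,6.9,0,1],[19,-0.9,6.9,0,1]])

```text
t: 4.1
eef_pos: [0.4199, 0.1726, 0.0334]
ee_rot: [2.286, 1.568, -2.215]
force: [0.9, 0.3, 0.7]
width: 0.0006
```

```bash
python3 -c "
from h import *
to((0.495,0.193,0.034),102.2)
s,f=snap('scene','s1')
cv2.imwrite('pics/s1c.png',cv2.resize(cv2.imread('pics/s1.png')[150:350,280:520],(720,600)))
"
```

```text
deltas [-0.08 -7.77  0.42] roll -0.1 | pos [0.4199 0.1726 0.0334] jawaz 102.1 tilt x [-0.001 -0.002 -1.   ] F [0.87 0.33 0.7 ] w 0.0006 t 4.1
```

View pics/s1c.png

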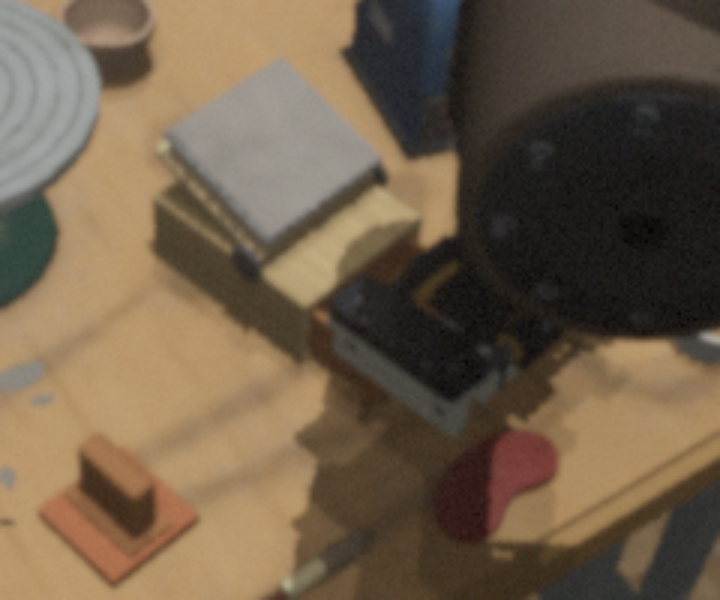

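step_arm(deltas=[[0,-0.8,0.3,0,1],[0,-1.6,0.3,0,1],[0,-2.2,0.3,0,1],[0,-2.8,0.3,0,1],[0,-3.3,0.3,0,1],[0,-3.8,0.3,0,1],[0,-4.3,0.3,0,1],[0,-4.7,0.3,0,1],[0,-5.1,0.3,0,1],[0,-5.5,0.3,0,1]])

```text
t: 4.98
eef_pos: [0.4731, 0.1884, 0.0334]
ee_rot: [2.084, 1.57, -2.416]
force: [-1.9, -1.5, 1.5]
width: 0.0006
```

```bash
python3 -c "
from h import *
to((0.495,0.193,0.034),102.2)
s,f=snap('scene','s2')
cv2.imwrite('pics/s2c.png',cv2.resize(cv2.imread('pics/s2.png')[150:350,280:520],(720,600)))
"
```

```text
deltas [-0.06 -2.24 -0.01] roll -0.02 | pos [0.4731 0.1884 0.0334] jawaz 102.18 tilt x [-0. -0. -1.] F [-1.85 -1.52  1.5 ] w 0.0006 t 4.98
```

View pics/s2c.png

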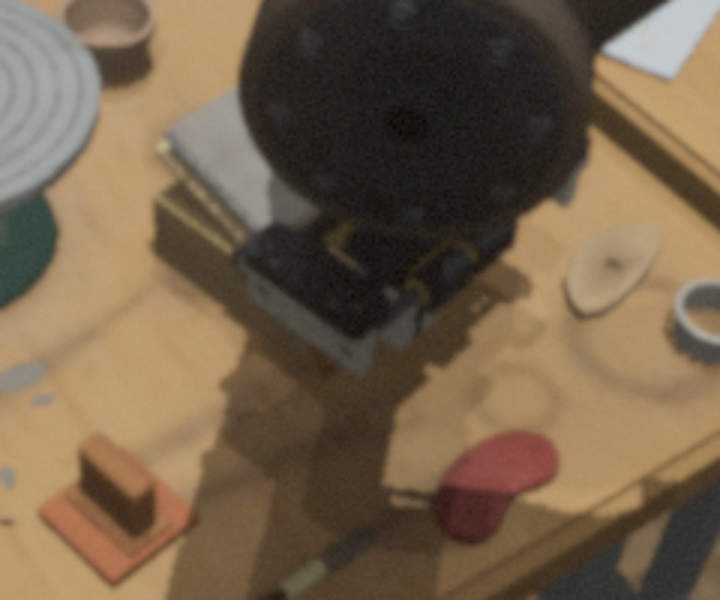

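step_arm(deltas=[[0,-0.15,0,0,1],[0,-0.3,0,0,1],[0,-0.4,0,0,1],[0,-0.5,0,0,1],[0,-0.6,0,0,1],[0,-0.65,0,0,1],[0,-0.7,0,0,1],[0,-0.75,0,0,1],[0,-0.8,0,0,1],[0,-0.8,0,0,1]])

```text
t: 5.87
eef_pos: [0.4807, 0.1902, 0.0335]
ee_rot: [2.001, 1.571, -2.499]
force: [-2.2, -0.9, -1.1]
width: 0.0004
```

step_arm(deltas=[[0,-0.08,0,0,1],[0,-0.16,0,0,1],[0,-0.24,0,0,1],[0,-0.3,0,0,1],[0,-0.35,0,0,1],[0,-0.4,0,0,1],[0,-0.44,0,0,1],[0,-0.48,0,0,1],[0,-0.5,0,0,1],[0,-0.5,0,0,1]])

```text
t: 6.7
eef_pos: [0.4841, 0.1908, 0.0335]
ee_rot: [1.743, 1.568, -2.757]
force: [-10.6, 1.4, 5.9]
width: 0.0002
```

step_arm(deltas=[[0,-0.05,0,0,1],[0,-0.1,0,0,1],[0,-0.1,0,0,1],[0,-0.1,0,0,1],[0,0.5,0,0,1],[0,1.5,0,0,1],[0,3,0,0,1],[0,4,0,0,0.5],[-3,5,0,0,0],[-6,5,0,0,0]])

```text
t: 7.53
eef_pos: [0.434, 0.179, 0.0929]
ee_rot: [2.102, 1.566, -2.398]
force: [0.1, -0.2, 0.3]
width: 0.015
```

```bash
python3 -c "
from h import *
s,f=snap('scene','s3')
cv2.imwrite('pics/s3c.png',cv2.resize(cv2.imread('pics/s3.png')[150:350,280:520],(720,600)))
to((0.457,0.3815,0.20),102.2)
"
```

```text
deltas [-9.97 -6.17 19.11] roll 0.12 | pos [0.438  0.1819 0.0996] jawaz 102.32 tilt x [ 0.005  0.003 -1.   ] F [1.84 1.   6.47] w 0.0193 t 7.58
```

View pics/s3c.png

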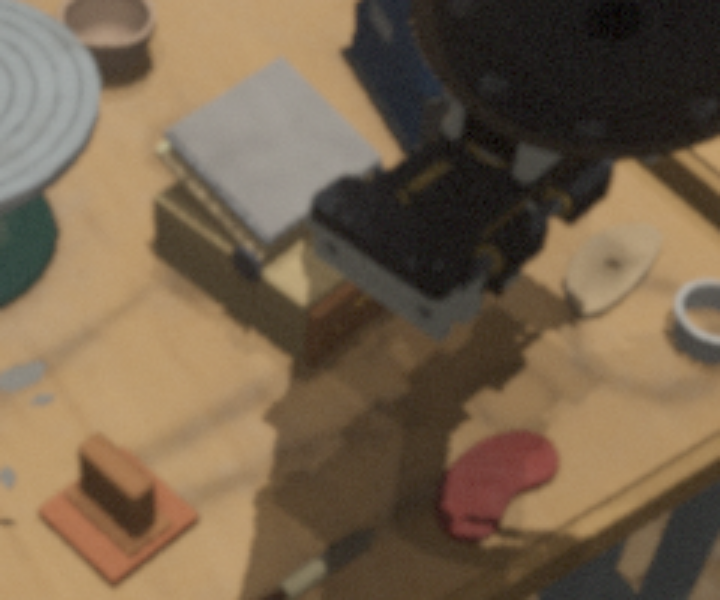

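```bash
python3 -c "
from h import *
to((0.525,0.396,0.20),102.2)
"
```

```text
deltas [ -9.93 -13.13  19.08] roll 0.12 | pos [0.438  0.1819 0.0996] jawaz 102.32 tilt x [ 0.005  0.003 -1.   ] F [1.84 1.   6.47] w 0.0193 t 7.58
```

step_arm(deltas=[[-4,0,0,0,0],[-7,0,2,0,0],[-10,-1.5,5,0,0],[-10,-3.5,8,0,0],[-10,-5.5,11,0,0],[-10,-7.5,14,0,0],[-10,-9.5,17,0,0],[-10,-11.5,19,0,0],[-10,-13,19,0,0],[-10,-13,19,0,0]])

```text
t: 8.42
eef_pos: [0.5253, 0.3957, 0.1926]
ee_rot: [-2.132, 1.57, -0.347]
force: [-0.3, -0.4, 0.3]
width: 0.0847
```

```bash
python3 -c "
from h import *
s,f=snap('wrist','w2')
W=cloud(f,s)
m=masks_of('tile','wrist');print(len(m))
m=m[0];print(m['conf'],m['extent'])
P=W[m['mask']];P=P[~np.isnan(P[:,0])]
print(np.percentile(P,[2,50,98],axis=0).round(4))
Q=P[P[:,2]>.042];print('fin',cv2.minAreaRect((Q[:,:2]*1000).astype(np.float32)),len(Q),np.median(Q,0))
Q=P[(P[:,2]>.003)&(P[:,2]<.016)];print('tile',cv2.minAreaRect((Q[:,:2]*1000).astype(np.float32)),len(Q))
to((0.457,0.3815,0.20),102.2)
"
```

```text
1
0.82 [287.2, 109.8, 360.5, 185.7]
[[0.4283 0.351  0.0063]
 [0.4575 0.3806 0.0087]
 [0.4876 0.4105 0.0507]]
fin ((458.0022277832031, 381.0345458984375), (43.926090240478516, 15.941089630126953), 10.755135536193848) 1183 [0.45733264 0.38100619 0.04946879]
tile ((457.864990234375, 381.1821594238281), (60.236167907714844, 59.6549186706543), 11.007966041564941) 3484
deltas [-0.7   6.77  0.2 ] roll -0.03 | pos [0.5236 0.3939 0.1929] jawaz 102.17 tilt x [-0. -0. -1.] F [-0.37  0.16 -0.87] w 0.0864 t 8.52
```

View pics/w2.png

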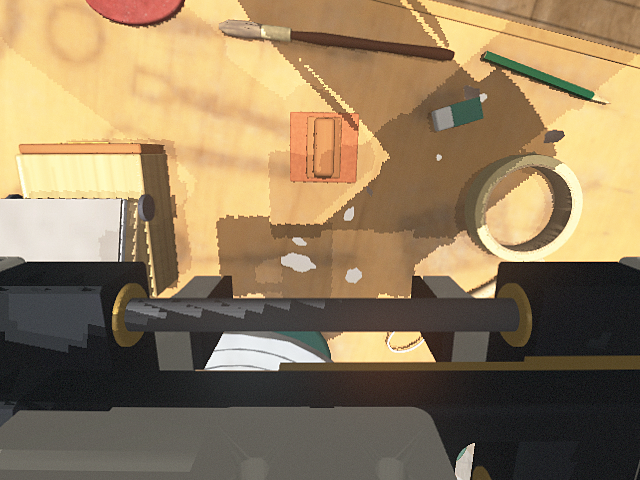

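step_arm(deltas=[[1,2.5,0,0,0],[2,5,0,0,0],[4,6.7,0,0,0],[6,6.7,0.1,0,0],[8,6.7,0.1,0,0],[9,6.7,0.1,0,0],[10,6.7,0.1,0,0],[10,6.7,0.1,0,0],[10,6.7,0.1,0,0],[10,6.7,0.1,0,0]])

```text
t: 9.35
eef_pos: [0.4586, 0.3811, 0.0945]
ee_rot: [-0.978, 1.569, 0.805]
force: [-0.4, -0.6, 0.3]
width: 0.0873
```

```bash
python3 -c "
from h import *
to((0.458,0.381,0.035),102.2)
"
```

```text
deltas [ 5.95  0.07 -0.  ] roll -0.02 | pos [0.4586 0.3811 0.0945] jawaz 102.18 tilt x [ 0.001  0.001 -1.   ] F [-0.43 -0.58  0.27] w 0.0873 t 9.35
```

step_arm(deltas=[[1.5,0,0,0,0],[3,0,0,0,0],[4.5,0,0,0,0],[5.5,0,0,0,0],[5.9,0,0,0,0],[5.9,0,0,0,0.3],[5.9,0,0,0,0.6],[5.9,0,0,0,1],[5.9,0,0,0,1],[5.9,0,0,0,1]], squeeze=15)

```text
t: 10.18
eef_pos: [0.4583, 0.3811, 0.0353]
ee_rot: [-0.803, 1.57, 0.981]
force: [-0.1, -0.1, -0.1]
width: 0.0597
```

step_arm(deltas=[[0,0,0,0,1],[0,0,0,0,1],[0,0,0,0,1],[0,0,0,0,1],[0,0,0,0,1],[0,0,0,0,1],[0,0,0,0,1],[0,0,0,0,1],[0,0,0,0,1],[0,0,0,0,1]])

```text
t: 11.02
eef_pos: [0.458, 0.3808, 0.0345]
ee_rot: [-0.343, 1.571, 1.44]
force: [-0.1, 1.3, -1.1]
width: 0.0161
```

```bash
python3 -c "
from h import *
to((0.553,0.2055,0.1455),102.2)
"
```

```text
deltas [-11.1   -5.58 -19.14] roll -0.01 | pos [0.458  0.3808 0.0345] jawaz 102.19 tilt x [ 0.  0. -1.] F [-0.07  1.3  -1.12] w 0.0161 t 11.02
```

step_arm(deltas=[[-1,0,0,0,1],[-3,0,0,0,1],[-6,0,0,0,1],[-9,0,0,0,1],[-12,0,0,0,1],[-13,0,0,0,1],[-13,0,0,0,1],[-13,0,0,0,1],[-13,0,0,0,1],[-13,0,0,0,1]])

```text
t: 11.85
eef_pos: [0.4574, 0.3799, 0.163]
ee_rot: [2.26, 1.568, -2.24]
force: [0.0, -0.4, -1.5]
width: 0.0156
```

```bash
python3 -c "
from h import *
to((0.553,0.2055,0.1455),102.2)
s,f=snap('scene','s4')
cv2.imwrite('pics/s4c.png',cv2.resize(cv2.imread('pics/s4.png')[150:350,240:480],(720,600)))
"
```

```text
deltas [  1.77  -5.67 -19.06] roll -0.03 | pos [0.4574 0.3799 0.163 ] jawaz 102.17 tilt x [-0.002 -0.002 -1.   ] F [ 0.01 -0.35 -1.48] w 0.0156 t 11.85
```

View pics/s4c.png

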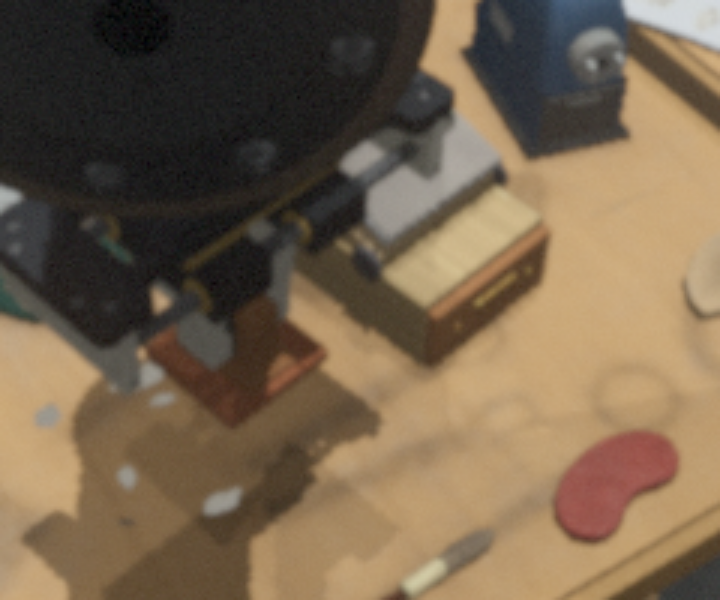

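step_arm(deltas=[[-1,-0.8,-2.5,0,1],[-1,-1.6,-5,0,1],[-1,-2.4,-7.5,0,1],[-1,-3.1,-10,0,1],[-1,-3.8,-12.5,0,1],[-1,-4.5,-15,0,1],[-1,-5,-17,0,1],[0,-5.5,-18.5,0,1],[1,-5.7,-19.1,0,1],[1.7,-5.7,-19.1,0,1]])

```text
t: 12.73
eef_pos: [0.5538, 0.2045, 0.1455]
ee_rot: [1.945, 1.568, -2.556]
force: [-0.5, 0.7, -1.8]
width: 0.016
```

```bash
python3 -c "
from h import *
to((0.553,0.2055,0.1455),102.2)
for c in ['scene','top','wrist']:
  s,f=snap(c,c+'5')
  m=masks_of('tile',c);print(c,[(x['conf'],x['extent']) for x in m])
  m=masks_of('face_centre',c);print(c,[(x['conf'],x['extent']) for x in m])
to((0.553,0.2055,0.1455),102.2)
a=cv2.imread('pics/scene5.png')[130:310,280:460];b=cv2.imread('pics/wrist5.png')
cv2.imwrite('pics/m5.png',np.hstack([cv2.resize(a,(400,400)),cv2.resize(b[:, 120:560],(400,400))]))
"
```

```text
deltas [-0.    0.06  0.12] roll -0.13 | pos [0.5538 0.2045 0.1455] jawaz 102.07 tilt x [-0.002 -0.001 -1.   ] F [-0.53  0.65 -1.83] w 0.016 t 12.73
scene [(0.72, [353.4, 172.9, 408.6, 212.0])]
scene [(0.61, [337.9, 184.5, 405.1, 227.6])]
top []
top []
wrist [(0.56, [260.1, 224.6, 386.1, 364.2])]
wrist [(0.84, [241.4, 228.0, 397.7, 260.2])]
deltas [ 0.26  0.13 -0.1 ] roll 0.04 | pos [0.554  0.2068 0.1481] jawaz 102.24 tilt x [ 0.001  0.001 -1.   ] F [ 0.06  0.57 -0.97] w 0.0158 t 13.18
```

View pics/m5.png

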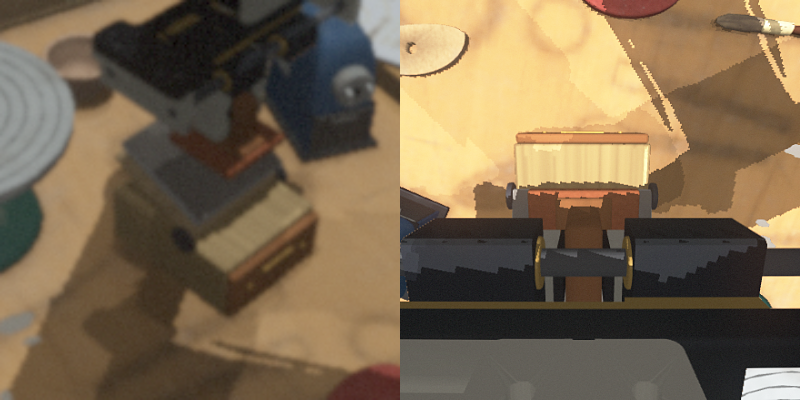

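step_arm(deltas=[[0.4,0,0,0,1],[0.8,-0.1,0,0,1],[1.2,-0.2,0,0,1],[1.5,-0.3,0,0,1],[1.6,-0.35,0,0,1],[1.7,-0.37,0,0,1],[1.8,-0.4,0,0,1],[1.9,-0.43,0,0,1],[2,-0.46,0,0,1],[2.1,-0.5,0,0,1]], squeeze=12)

```text
t: 14.02
eef_pos: [0.5588, 0.2069, 0.1268]
ee_rot: [2.056, 1.571, -2.443]
force: [-3.1, -0.8, 4.3]
width: 0.016
```

```bash
cat >> h.py <<'E'
C=np.array([.572,.2095,.0907]);N=np.array([-.314,-.068,.947]);N/=np.linalg.norm(N)
Y=np.array([-.212,.977,0]);Y/=np.linalg.norm(Y);X=np.cross(Y,N)
def rep():
    s=get_state();d=s['eef_pos']+[0,0,.002]-C
    print('h %.1f up %.1f lat %.1f mm'%tuple(1000*d@a for a in (N,X,Y)),'Fn %.1f Fx %.1f Fy %.1f'%tuple(s['force']@a for a in (N,X,Y)),'F',s['force'].round(1),'M',s['moment'].round(3),'t',s['t'],s['width'])
E
python3 -c "
from h import *
rep()
s,f=snap('scene','s6')
cv2.imwrite('pics/s6c.png',cv2.resize(cv2.imread('pics/s6.png')[130:280,300:480],(720,600)))
"
```

```text
h 40.4 up -0.5 lat 0.3 mm Fn 5.1 Fx -1.7 Fy -0.1 F [-3.1 -0.8  4.3] M [-0.394  1.322  0.007] t 14.0167 0.015984403184051223
```

View pics/s6c.png

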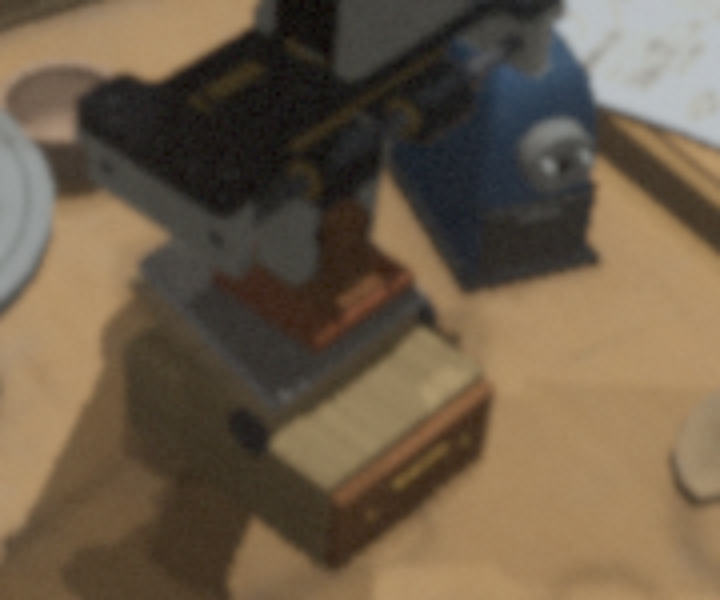

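step_arm(deltas=[[0.05,-0.02,0,0,1],[0.1,-0.03,0,0,1],[0.15,-0.05,0,0,1],[0.2,-0.07,0,0,1],[0.25,-0.08,0,0,1],[0.3,-0.1,0,0,1],[0.33,-0.11,0,0,1],[0.36,-0.12,0,0,1],[0.38,-0.13,0,0,1],[0.38,-0.13,0,0,1]], squeeze=10)

```text
t: 14.9
eef_pos: [0.56, 0.2072, 0.1232]
ee_rot: [2.248, 1.57, -2.252]
force: [-6.4, -2.0, 7.4]
width: 0.0158
```

```bash
cat >> h.py <<'E'
def planes(c):
    s,f=snap(c,None);W=cloud(f,s)
    for t,lo,hi in (('face_centre',-.015,.006),('tile',.001,.03)):
        ms=masks_of(t,c)
        if not ms: print(t,'none');continue
        k=cv2.erode(ms[0]['mask'].astype(np.uint8),np.ones((3,3)))>0
        P=W[k];P=P[~np.isnan(P[:,0])];L=(P-C)@np.c_[X,Y,N]*1000
        L=L[(L[:,2]>lo*1000)&(L[:,2]<hi*1000)]
        if t=='tile':L=L[(abs(L[:,0])<33)&((abs(L[:,1])>17)|(L[:,0]<-27)) ]
        if len(L)<30: print(t,'few',len(L));continue
        Q=L
        for _ in range(8):
            A=np.c_[Q[:,:2],np.ones(len(Q))];p=np.linalg.lstsq(A,Q[:,2],rcond=None)[0];r=Q[:,2]-A@p;Q=Q[abs(r)<max(1.2,2*r.std())]
        print(c,t,len(Q),'slopes deg',np.degrees(p[:2]).round(1),'height@0 %.1f'%p[2],'sd %.2f'%r.std(),'x,y ranges',np.percentile(Q[:,:2],[2,98],axis=0).round(0).tolist())
E
python3 -c "
from h import *
rep();planes('scene');planes('wrist');rep()
s,f=snap('scene','s7')
cv2.imwrite('pics/s7c.png',cv2.resize(cv2.imread('pics/s7.png')[130:280,300:480],(720,600)))
"
```

```text
h 36.6 up -0.5 lat 0.3 mm Fn 9.2 Fx -4.0 Fy -0.6 F [-6.4 -2.   7.4] M [-0.639  2.087 -0.043] t 14.9 0.015819325240256994
scene face_centre 513 slopes deg [-0.3 -0.1] height@0 -8.3 sd 0.91 x,y ranges [[-41.0, -31.0], [39.0, 48.0]]
scene tile 185 slopes deg [-20.4  -0.7] height@0 5.7 sd 0.94 x,y ranges [[-33.0, -23.0], [4.0, 32.0]]
wrist face_centre 1208 slopes deg [ 0.2 -0.1] height@0 -7.4 sd 0.55 x,y ranges [[-41.0, -47.0], [-24.0, 44.0]]
wrist tile 2042 slopes deg [-30.   0.] height@0 2.1 sd 1.60 x,y ranges [[-33.0, -30.0], [-17.0, 27.0]]
h 36.7 up -0.5 lat 0.3 mm Fn 10.0 Fx -2.9 Fy -0.8 F [-5.7 -2.1  8.6] M [-0.631  2.092 -0.011] t 15.2 0.016049599930490266
```

View pics/s7c.png

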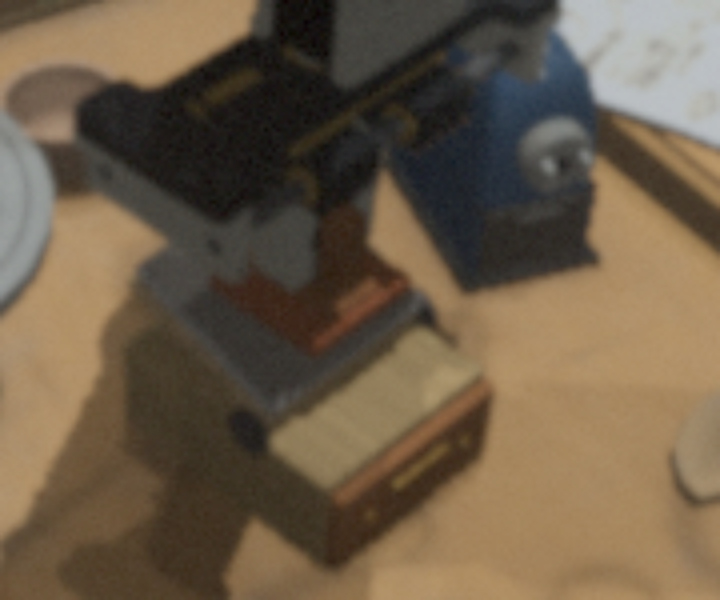

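step_arm(deltas=[[-0.5,0.16,0,0,1],[-1,0.33,0,0,1],[-1.4,0.48,0,0,1],[-1.7,-0.4,0,0,1],[-2,-1.2,0,0,1],[-2,-1.2,0,0,1],[-1.7,-1.3,0,0,1],[-1.4,-1.4,0,0,1],[-1.2,-1.5,0,0,1],[-1,-1.56,0,0,1]], squeeze=5)

```text
t: 16.08
eef_pos: [0.575, 0.2104, 0.1321]
ee_rot: [1.897, 1.569, -2.603]
force: [-3.3, 0.2, 3.6]
width: 0.0162
```

```bash
python3 -c "
from h import *
rep()
"
```

```text
h 40.1 up 16.9 lat 0.3 mm Fn 4.5 Fx -1.8 Fy 0.9 F [-3.3  0.2  3.6] M [-0.065  0.99   0.027] t 16.0833 0.016246416428680712
```

Now drag downhill 18 mm while pressing slightly more.

step_arm(deltas=[[0.1,0.15,0,0,1],[0.18,0.34,0,0,1],[0.26,0.53,0,0,1],[0.34,0.7,0,0,1],[0.42,0.88,0,0,1],[0.5,1.06,0,0,1],[0.58,1.24,0,0,1],[0.66,1.42,0,0,1],[0.74,1.6,0,0,1],[0.82,1.75,0,0,1]])

```text
t: 16.92
eef_pos: [0.5581, 0.2069, 0.1245]
ee_rot: [0.289, 1.571, 2.073]
force: [0.3, 0.1, 0.5]
width: 0.0159
```

```bash
python3 -c "
from h import *
rep();planes('scene');planes('wrist');rep()
s,f=snap('scene','s8')
cv2.imwrite('pics/s8c.png',cv2.resize(cv2.imread('pics/s8.png')[130:280,300:480],(720,600)))
"
```

```text
h 38.4 up -1.8 lat 0.4 mm Fn 0.4 Fx 0.5 Fy 0.0 F [0.3 0.1 0.5] M [ 0.011 -0.195  0.008] t 16.9167 0.015858560245031163
scene face_centre 454 slopes deg [ 0.  -0.5] height@0 -1.2 sd 0.95 x,y ranges [[-41.0, -37.0], [36.0, 48.0]]
scene tile 224 slopes deg [-8.1 -0.6] height@0 9.8 sd 1.08 x,y ranges [[-33.0, -26.0], [3.0, 32.0]]
wrist face_centre 1563 slopes deg [ 0.1 -0.1] height@0 -0.6 sd 0.54 x,y ranges [[-41.0, -46.0], [-26.0, 43.0]]
wrist tile 1775 slopes deg [-17.4   0.1] height@0 6.6 sd 1.56 x,y ranges [[-33.0, -29.0], [-19.0, 27.0]]
h 38.3 up -2.1 lat 0.4 mm Fn 1.3 Fx -1.3 Fy 0.4 F [-1.7  0.1  0.8] M [0.079 0.546 0.07 ] t 17.2167 0.016064709647130672
```

View pics/s8c.png

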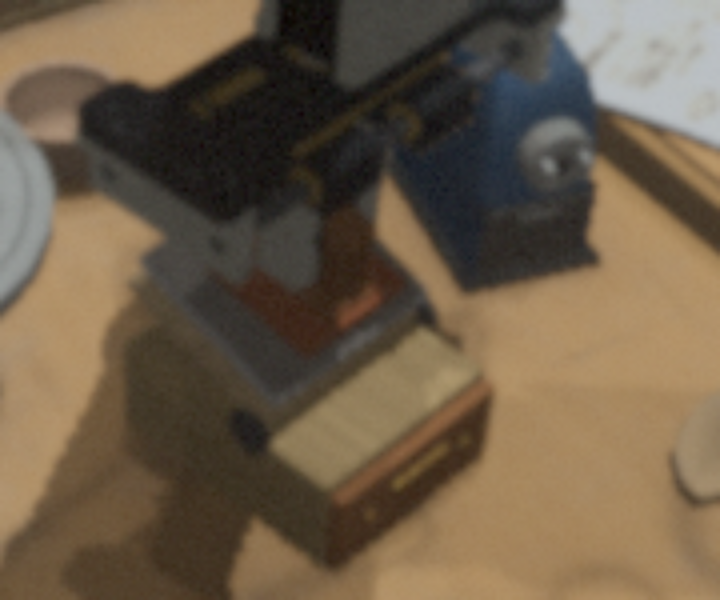

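step_arm(deltas=[[0.08,-0.03,0,0,1],[0.14,-0.05,0,0,1],[0.2,-0.07,0,0,1],[0.26,-0.09,0,0,1],[0.32,-0.11,0,0,1],[0.38,-0.13,0,0,1],[0.42,-0.14,0,0,1],[0.45,-0.15,0,0,1],[0.45,-0.15,0,0,1],[0.45,-0.15,0,0,1]])

```text
t: 18.1
eef_pos: [0.5595, 0.2071, 0.12]
ee_rot: [1.813, 1.57, -2.687]
force: [-4.9, -0.4, 3.8]
width: 0.0164
```

```bash
cat >> h.py <<'E'
def prof(c):
    "tile-mask points at sides of the tile, local height vs x"
    s,f=snap(c,None);W=cloud(f,s);ms=masks_of('tile',c)
    if not ms: print('none');return
    k=ms[0]['mask'];P=W[k];P=P[~np.isnan(P[:,0])];L=(P-C)@np.c_[X,Y,N]*1000
    for side in (-1,1):
        for x0 in range(-36,36,6):
            q=L[(L[:,0]>=x0)&(L[:,0]<x0+6)&(side*L[:,1]>17)&(side*L[:,1]<29)&(L[:,2]<25)]
            if len(q)>8: print(c,'side',side,'x',x0+3,len(q),'z med %.1f p10 %.1f p90 %.1f'%tuple(np.percentile(q[:,2],[50,10,90])))
E
python3 -c "
from h import *
rep();planes('scene');planes('wrist');prof('scene');prof('wrist');rep()
s,f=snap('wrist','w9')
cv2.imwrite('pics/w9c.png',cv2.resize(cv2.imread('pics/w9.png')[150:350,200:440],(720,600)))
"
```

```text
h 33.7 up -2.0 lat 0.3 mm Fn 5.1 Fx -3.4 Fy 0.6 F [-4.9 -0.4  3.8] M [-0.202  1.806  0.005] t 18.1 0.016446357922795068
scene face_centre 429 slopes deg [-0.1  0.2] height@0 -5.1 sd 0.97 x,y ranges [[-41.0, -38.0], [37.0, 48.0]]
scene tile 209 slopes deg [-7.8 -0.3] height@0 5.3 sd 1.25 x,y ranges [[-33.0, -25.0], [2.0, 32.0]]
wrist face_centre 1794 slopes deg [ 0.  -0.1] height@0 -4.2 sd 0.54 x,y ranges [[-41.0, -46.0], [-26.0, 43.0]]
wrist tile 1791 slopes deg [-15.4  -0. ] height@0 2.9 sd 1.54 x,y ranges [[-33.0, -29.0], [-18.0, 27.0]]
scene side -1 x -33 18 z med 9.8 p10 8.4 p90 10.7
scene side -1 x -27 19 z med 8.8 p10 7.4 p90 9.7
scene side -1 x -21 14 z med 8.1 p10 7.6 p90 10.5
scene side 1 x -33 20 z med 9.2 p10 7.5 p90 10.2
scene side 1 x -27 23 z med 8.9 p10 7.8 p90 10.0
scene side 1 x -21 21 z med 7.2 p10 6.5 p90 9.5
scene side 1 x -15 23 z med 7.1 p10 6.0 p90 8.8
scene side 1 x -9 19 z med 6.1 p10 4.4 p90 7.4
scene side 1 x -3 22 z med 6.5 p10 4.3 p90 7.7
scene side 1 x 3 16 z med 5.5 p10 3.7 p90 6.0
wrist side -1 x -33 287 z med 10.0 p10 9.2 p90 11.0
wrist side -1 x -27 287 z med 9.3 p10 8.4 p90 10.2
wrist side -1 x -21 158 z med 8.6 p10 7.8 p90 9.6
wrist side -1 x -15 25 z med 8.2 p10 7.5 p90 9.2
wrist side 1 x -33 281 z med 9.9 p10 9.0 p90 10.7
wrist side 1 x -27 277 z med 9.3 p10 8.3 p90 10.3
wrist side 1 x -21 101 z med 8.5 p10 7.7 p90 9.6
wrist side 1 x -15 14 z med 8.4 p10 7.8 p90 8.9
h 33.7 up -2.0 lat 0.3 mm Fn 5.5 Fx -3.8 Fy 0.8 F [-5.4 -0.4  4. ] M [-0.129  1.828  0.048] t 18.6 0.016103683854285507
```

View pics/w9c.png

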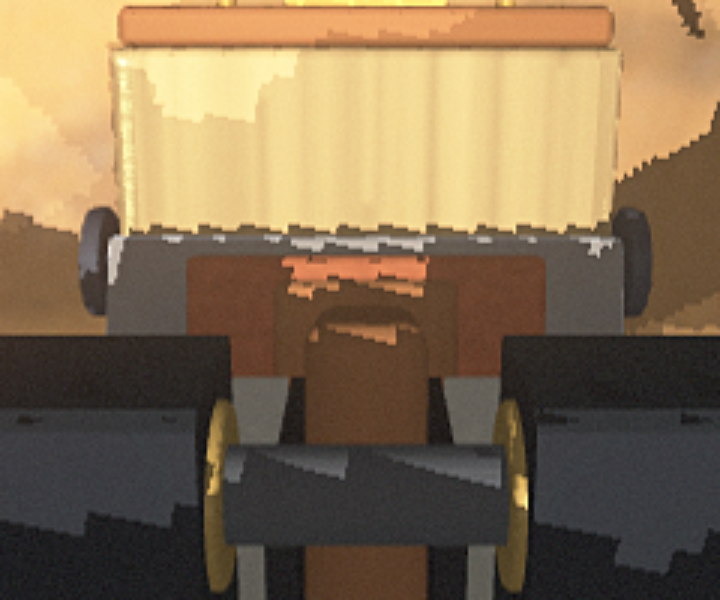

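step_arm(deltas=[[0.03,0.1,0,0,1],[0.06,0.19,0,0,1],[0.1,0.29,0,0,1],[0.13,0.38,0,0,1],[0.16,0.48,0,0,1],[0.2,0.57,0,0,1],[0.23,0.67,0,0,1],[0.26,0.76,0,0,1],[0.26,0.76,0,0,1],[0.26,0.76,0,0,1]])

```text
t: 19.48
eef_pos: [0.5523, 0.2058, 0.1175]
ee_rot: [0.152, 1.571, 1.936]
force: [-0.2, 0.1, 0.4]
width: 0.0159
```

```bash
python3 -c "
from h import *
rep();planes('wrist');prof('wrist');rep()
"
```

```text
h 33.7 up -9.7 lat 0.5 mm Fn 0.4 Fx -0.0 Fy 0.2 F [-0.2  0.1  0.4] M [0.105 0.062 0.032] t 19.4833 0.015937064875921593
wrist face_centre 814 slopes deg [ 1.2 -0.1] height@0 0.1 sd 0.55 x,y ranges [[-41.0, -46.0], [-33.0, 43.0]]
wrist tile 699 slopes deg [-4.8 -0.3] height@0 6.1 sd 1.71 x,y ranges [[-33.0, -23.0], [-26.0, 25.0]]
wrist side -1 x -33 246 z med 7.3 p10 6.4 p90 8.1
wrist side -1 x -27 128 z med 7.3 p10 6.6 p90 8.2
wrist side 1 x -33 218 z med 7.4 p10 6.5 p90 8.1
wrist side 1 x -27 86 z med 7.5 p10 6.7 p90 8.3
h 33.6 up -9.8 lat 0.5 mm Fn 0.5 Fx -0.8 Fy 1.2 F [-1.2  1.   0.3] M [ 0.237  0.211 -0.013] t 19.7333 0.016137931556616747
```

```bash
python3 -c "
from h import *
s,f=snap('wrist','w10')
W=cloud(f,s);x,y=rays(f);T=T_cw(f,s)
k=masks_of('tile','wrist')[0]['mask'];P=W[k];P=P[~np.isnan(P[:,0])];L=(P-C)@np.c_[X,Y,N]*1000
q=L[(L[:,2]<10)];print('front edge x',np.percentile(q[:,0],[0.5,1,2,5]),'y',np.percentile(q[:,1],[.5,2,98,99.5]))
k=masks_of('face_centre','wrist')[0]['mask'];P=W[k];P=P[~np.isnan(P[:,0])];L=(P-C)@np.c_[X,Y,N]*1000
q=L[abs(L[:,2])<4];print('face front x',np.percentile(q[:,0],[0.5,1,2,5]),'y',np.percentile(q[:,1],[.5,2,98,99.5]))
rep()
cv2.imwrite('pics/w10c.png',cv2.resize(cv2.imread('pics/w10.png')[150:350,200:440],(720,600)))
"
```

```text
front edge x [-42.20193712 -42.18660885 -42.15257326 -41.73989746] y [-30.44913513 -29.44733781  27.51521271  28.41091836]
face front x [-42.50164733 -41.96775615 -41.91572806 -41.79418426] y [-47.10509273 -46.74942173  44.08978455  44.5982141 ]
h 33.6 up -9.7 lat 0.5 mm Fn 0.7 Fx -0.8 Fy 1.5 F [-1.3  1.3  0.4] M [ 0.25   0.271 -0.009] t 19.8833 0.01600056068901474
```

View pics/w10c.png

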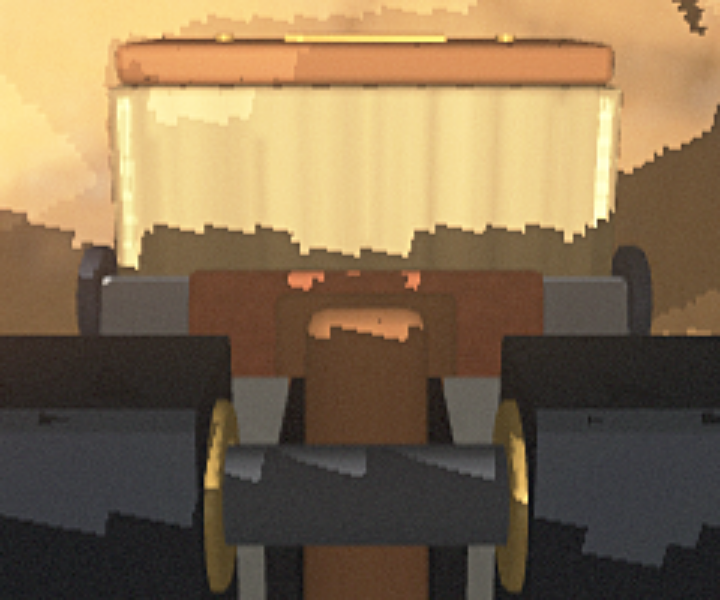

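step_arm(deltas=[[0,0,0,0,1],[0,0,0,0,1],[0,0,0,0,1],[-0.2,0.07,0,0,1],[-0.4,0.13,0,0,1],[-0.6,-0.5,0,0,1],[-0.8,-1.1,0,0,1],[-0.7,-1.15,0,0,1],[-0.6,-1.18,0,0,1],[-0.5,-1.2,0,0,1]], squeeze=25)

```text
t: 20.72
eef_pos: [0.5641, 0.2081, 0.122]
ee_rot: [1.767, 1.57, -2.734]
force: [-0.0, 0.1, -1.4]
width: 0.016
```

```bash
cat >> h.py <<'E'
def edges():
    s,f=snap('wrist');W=cloud(f,s)
    for t in ('tile','face_centre'):
        k=masks_of(t,'wrist')[0]['mask'];P=W[k];P=P[~np.isnan(P[:,0])];L=(P-C)@np.c_[X,Y,N]*1000
        q=L[(L[:,2]<12)&(L[:,2]>-11)]
        print(t,'front x',np.percentile(q[:,0],[1,3]).round(1),'y',np.percentile(q[:,1],[.5,99.5]).round(1),'z',np.median(q[:,2]).round(1))
E
python3 -c "
from h import *
rep();prof('wrist');edges();rep()
"
```

```text
h 34.2 up 3.1 lat 0.3 mm Fn -1.3 Fx -0.4 Fy 0.1 F [-0.   0.1 -1.4] M [-0.014  0.037  0.005] t 20.7167 0.01604446971243982
wrist side -1 x -27 263 z med 7.9 p10 7.2 p90 8.8
wrist side -1 x -21 267 z med 7.8 p10 7.1 p90 8.7
wrist side -1 x -15 161 z med 7.8 p10 7.1 p90 8.7
wrist side 1 x -27 251 z med 7.8 p10 7.0 p90 8.5
wrist side 1 x -21 247 z med 7.8 p10 7.0 p90 8.7
wrist side 1 x -15 103 z med 7.9 p10 7.1 p90 8.8
tile front x [-29.5 -29.4] y [-30.6  28. ] z 8.2
face_centre front x [-42.2 -42. ] y [-47.2  44.5] z -0.4
h 34.5 up 3.0 lat 0.4 mm Fn -2.0 Fx -0.6 Fy 0.6 F [-0.1  0.6 -2. ] M [ 0.005 -0.03  -0.024] t 20.9667 0.01608763215178913
```

step_arm(deltas=[[0.06,-0.02,0,0,1],[0.12,-0.04,0,0,1],[0.18,-0.06,0,0,1],[0.24,-0.08,0,0,1],[0.3,-0.1,0,0,1],[0.36,-0.12,0,0,1],[0.42,-0.14,0,0,1],[0.48,-0.16,0,0,1],[0.52,-0.18,0,0,1],[0.52,-0.18,0,0,1]])

```text
t: 21.8
eef_pos: [0.5658, 0.2086, 0.1174]
ee_rot: [1.75, 1.571, -2.75]
force: [-4.6, -0.3, 5.4]
width: 0.016
```

```bash
python3 -c "
from h import *
rep();prof('wrist');edges();planes('scene');rep()
s,f=snap('wrist','w11');s,f=snap('scene','s11')
a=cv2.imread('pics/scene11.png') if 0 else cv2.imread('pics/s11.png')[130:280,300:480];b=cv2.imread('pics/w11.png')[150:350,200:440]
cv2.imwrite('pics/m11.png',np.hstack([cv2.resize(a,(400,400)),cv2.resize(b,(400,400))]))
rep()
"
```

```text
h 29.2 up 3.3 lat 0.4 mm Fn 6.6 Fx -2.6 Fy 0.7 F [-4.6 -0.3  5.4] M [-0.102  1.439  0.022] t 21.8 0.016018718520847713
wrist side -1 x -27 242 z med 2.9 p10 2.0 p90 3.6
wrist side -1 x -21 257 z med 3.0 p10 2.1 p90 3.8
wrist side -1 x -15 154 z med 2.9 p10 2.2 p90 3.8
wrist side 1 x -27 241 z med 2.8 p10 2.0 p90 3.6
wrist side 1 x -21 237 z med 2.8 p10 2.0 p90 3.8
wrist side 1 x -15 94 z med 2.9 p10 2.1 p90 3.7
tile front x [-29.2 -29.1] y [-30.5  28.4] z 3.2
face_centre front x [-41.8 -41.5] y [-47.1  44.5] z -5.1
scene face_centre 541 slopes deg [-0.3 -0.2] height@0 -5.8 sd 0.95 x,y ranges [[-41.0, -41.0], [36.0, 48.0]]
scene tile 148 slopes deg [-0.  -0.2] height@0 2.5 sd 0.86 x,y ranges [[-28.0, -23.0], [7.0, 32.0]]
h 29.2 up 3.2 lat 0.4 mm Fn 6.6 Fx -1.6 Fy 1.0 F [-3.8  0.3  5.7] M [-0.062  1.47  -0.006] t 22.2 0.01582601451928161
h 29.2 up 3.2 lat 0.4 mm Fn 6.8 Fx -3.1 Fy 0.4 F [-5.1 -0.7  5.5] M [-0.115  1.459  0.009] t 22.3 0.015844208648810122
```

View pics/m11.png

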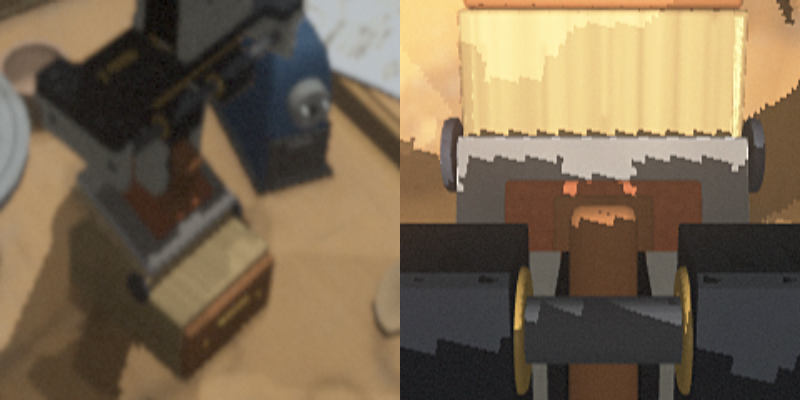

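```bash
python3 -c "
from h import *
rep();print(job_done())
"
```

```text
h 29.2 up 3.2 lat 0.4 mm Fn 6.8 Fx -3.1 Fy 0.4 F [-5.1 -0.7  5.5] M [-0.115  1.459  0.009] t 22.3 0.015844208648810122
the job is handed in; nothing more can be done
None
```

The drawer is pushed home, and the tile is still gripped and pressed flat on the middle of the sanding face. I handed the job in at 22.3 s.

- **Drawer:** I pushed it with the closed fingers until it stopped, at about 11 N against its 2 N of friction, then nudged it about 1 mm further. Pictures afterwards show the front against the box. I did not measure the remaining gap.
- **Tilting the tile:** The moves cannot tilt the tool, so I pivoted the tile in a light 5 N grip by pressing it on the face and dragging it downhill. Two earlier presses failed. The first, at a 10–12 N grip, left the tile level and sank the face 7–8 mm. The second, at 5 N, left it about 6° off. Once it lay flush I raised the grip to 25 N, lifted it slightly, centred it and pressed along the face's normal.
- **Last checks:**
  - The tile is parallel to the face within about 0.5° in both the wrist and scene views.
  - It is centred within about 1 mm in both directions.
  - The face has sunk about 4.7 mm in both views.
  - The normal force is about 8 N once the tile's weight is allowed for, which fits that depth.
- **Disagreement:** The scene and wrist cameras differ by about 0.7 mm on the face's height, within the calibration error, so I took the sink as the change within each view. A leftover sideways force of about 1–3 N along the slope remains, and the tile did not slide.

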